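# Put away the film-applicator tools

### The job

Sort the five coating tools on the bench into their holders: lay the wire-wound bar level in both Vs of the bar rest with one collar outside each end, stand the wide frame and the narrow frame flat on the floor of the wide and the narrow bay of the frame tray, and stand the large and the small weight upright in the large and the small well of the weight block. Set each tool down gently without dropping it, leave it released and still, and leave the paint tin and the sample jar alone.

Things in the scene. Friction and masses are not known exactly. Their poses are not given: they have to be found in the camera images.
- bar: Wire-wound draw-down bar: round steel rod, 12 mm diameter, 140 mm long overall, lying level along its own x, with a black square collar (22 mm square, 15 mm long) on each end; 110 mm of bare rod between the collars. Origin on the rod axis at mid-length, 11 mm above the bench at the start. About 0.2 kg. Both ends alike.
- wide_frame: Wide film-applicator frame: an open rectangular steel frame, 50 mm along its x, 80 mm along its y, 30 mm tall, walls 10 mm thick, with a small dark adjusting knob (10 mm wide, 8 mm tall) on top of each of the two walls at its y ends. Origin at the centre of its underside, z up. About 0.35 kg.
- narrow_frame: Narrow film-applicator frame: the same make as the wide one, but 50 mm along its x and 50 mm along its y; 30 mm tall, walls 10 mm thick, a small knob (10 mm wide, 8 mm tall) on top of each of the two walls at its y ends. Origin at the centre of its underside, z up. About 0.25 kg.
- large_weight: Large steel weight: an upright plain cylinder, 52 mm diameter, 36 mm tall, with a shallow round dimple in its top. Origin at the centre of its underside, z up. About 0.5 kg.
- small_weight: Small steel weight: an upright plain cylinder, 28 mm diameter, 34 mm tall, with a shallow round dimple in its top. Origin at the centre of its underside, z up. About 0.16 kg.
- bar_rest: Bar rest, fixed. Grey base (76 mm in x, 120 in y, 6 thick) with two aluminium V cradles, each 12 mm long, at y = -38 and +38 mm, only base between them. Vs run along y; lowest line at x = 0, z = 16 mm; 49 mm wide at the mouth, 37 mm tall. A seated bar lies along y, rod axis at x = 0, z = 24 mm, its collars just outside the cradles (outer faces 88 mm apart). Origin: centre of underside.
- frame_tray: Frame tray, fixed. Open grey plastic tray, 82 mm in x, 182 mm in y, 14 mm tall; floor 4 mm above the bench, walls 4 mm thick. A cross wall splits it into a wide bay (inside 74 mm in x, 100 in y; centre x = 0, y = -37 mm) and a narrow bay (inside 74 by 70 mm; centre x = 0, y = +52 mm). Origin at the centre of its underside, z up. 
- weight_block: Weight block, fixed to the bench: a grey plastic block, 90 mm along its x, 180 mm along its y, 20 mm tall, with two round wells 12 mm deep (black floors 8 mm above the bench): a large well of 72 mm diameter centred at x = 0, y = -40 mm and a small well of 46 mm diameter centred at x = 0, y = +50 mm. Origin at the centre of its underside, z up. 
- paint_tin: Bystander: a closed steel paint tin with a paper label, 66 mm diameter, 75 mm tall, loose, standing beyond the holders. Origin at the centre of its underside, z up. 
- sample_jar: Bystander: a closed glass sample jar with a white cap, 56 mm diameter, 70 mm tall, loose, standing beyond the holders. Origin at the centre of its underside, z up. 
Things that resemble listed ones, but are neither listed nor needed, are in the scene too. Leave any blue or yellow look-alike of the narrow_frame alone.

How it is judged (in metres and radians):
At the end, for the whole second after the job is handed in: All five tools released and at rest: bar in both Vs (within 8 mm sideways, 15 mm lengthways, 4 mm in height, 0.1 rad of seated), each frame flat in its own bay and each weight upright in its own well (3 mm in height, 12 to 14 mm of centre, tilt under 0.1 rad) (x of bar in the frame of bar_rest between -0.008 and 0.008 m and y of bar in the frame of bar_rest between -0.015 and 0.015 m and z of bar in the frame of bar_rest between 0.0198 and 0.0278 m and angle between the x axis of bar and the y axis of bar_rest, either way round below 0.1 rad and x of wide_frame in the frame of frame_tray between -0.014 and 0.014 m and y of wide_frame in the frame of frame_tray between -0.049 and -0.025 m and z of wide_frame in the frame of frame_tray between 0.001 and 0.007 m and angle between each of wide_frame, narrow_frame, large_weight, small_weight's own z axis and vertical below 0.1 rad and x of narrow_frame in the frame of frame_tray between -0.014 and 0.014 m and y of narrow_frame in the frame of frame_tray between 0.04 and 0.064 m and z of narrow_frame in the frame of frame_tray between 0.001 and 0.007 m and x of large_weight in the frame of weight_block between -0.012 and 0.012 m and y of large_weight in the frame of weight_block between -0.052 and -0.028 m and z of large_weight in the frame of weight_block between 0.005 and 0.011 m and x of small_weight in the frame of weight_block between -0.012 and 0.012 m and y of small_weight in the frame of weight_block between 0.038 and 0.062 m and z of small_weight in the frame of weight_block between 0.005 and 0.011 m and linear speed of each of bar, wide_frame, narrow_frame, large_weight, small_weight below 0.02 m/s and angular speed of each of bar, wide_frame, narrow_frame, large_weight, small_weight below 0.3 rad/s); the robot touches nothing.
It fails at once if the paint tin or the sample jar is pushed more than 30 mm from its place or tipped (distance of any of paint_tin, sample_jar from where it was at the start of the episode above 0.03 m or angle between any of paint_tin, sample_jar's own z axis and vertical above 0.3 rad).
It fails at once if a tool is dropped (moves faster than 0.7 m/s, a fall of about 25 mm, while the fingers do not hold it) ((linear speed of bar above 0.7 m/s and contact force between the fingers and bar below 0.05 N) or (linear speed of wide_frame above 0.7 m/s and contact force between the fingers and wide_frame below 0.05 N) or (linear speed of narrow_frame above 0.7 m/s and contact force between the fingers and narrow_frame below 0.05 N) or (linear speed of large_weight above 0.7 m/s and contact force between the fingers and large_weight below 0.05 N) or (linear speed of small_weight above 0.7 m/s and contact force between the fingers and small_weight below 0.05 N)).
It also fails if it takes over 115 s, if anything falls off the work surface, if the arm or the gripper's body presses on something with over 40 N, if the wrist force passes 120 N, or if a joint passes its speed limit or range.

### The arm

A 6-joint arm with a two-finger parallel gripper is mounted at the origin on the work surface. World frame = base frame: x ahead of the robot, y to its left, z up, the work surface at z = 0. Lengths are in mm, angles in rad, forces in N, time in s.
With the tool pointing down it reaches from about 400 to 925 mm from the base axis. Payload 12.5 kg.
Tool frame: the origin (TCP) lies midway between the tips of the shut fingers; the grasp point (between the pads) lies 19 mm behind it; z points along the fingers, y is the line along which they close (so a half turn about z gives the same grasp; the last joint's range is limited). The gripper opens to 95 mm and grips with 3 to 60 N. Pads are 20 mm wide; open, the fingers measure 119 mm over their backs; the gripper's body (75 mm by 180 mm) begins 59 mm behind the grasp point.
Start: joints at [1.037, 0.491, 1.559, -0, 1.092, -0.106], TCP at [259.281, 568.703, 190.561] pointing down, gripper open.
Joint ranges: [-3.1, 3.1], [-0.84, 2.19], [0.05, 2.79], [-1.13, 4.28], [0.06, 2.93], [-2.69, 2.69]. Speed limits (rad/s): [2.22, 2.22, 2.79, 3.14, 3.14, 3.14].

### API

Orientations are given as [roll, pitch, yaw] about the fixed x, y, z axes, in that order (R = Rz(yaw) Ry(pitch) Rx(roll)).
In Python, from cell import * gives the robot as it stands.
- The arm moves only by the tool servo_tool, never from a script. Its argument "moves" is one flat list of numbers, 5 for each row, row after row: the shift along the world's x, y, z as a fraction of full scale, then the turn about the world's z as a fraction of full scale, then the opening, from 0 (shut) to 1 (fully open). A call has 1 to 12 rows; each row is the pose to reach, as a shift and turn from the pose commanded when the call began, turning the shorter way round; what a row does not reach only later rows make up. Full scale, the value 1, is 400 mm for a shift and 180 degrees for a turn. A row lasts 1/12 s, in which the tool goes at most 41.7 mm and 7.16 degrees, less where a joint would pass 70% of its speed; a pose out of reach is approached as far as the arm can. A call with a number of a shift or a turn outside -1 to 1 is refused whole. A call with a gripper value outside its range is refused whole. The fingers move at their own pace and stop on an object; the grip force is fixed at half the most. Time passes only in rows, so rows that repeat a pose let the fingers close. It gives the time, the measured TCP pose, the force, the opening and the grip force at its end, in the units of the state.
- state(): the state, without advancing time (a new reading comes with each control period).
- read_camera(name): name is "side" or "top"; returns (picture, depth): 400x640x3 uint8, blue, green, red; 400x640 float32, mm along the optical axis (not along the pixel's ray), 0 where there is no reading.
- get_calibration(name): a dict with "K" (3x3 intrinsics, pixels), "R" (3x3) and "t" (3): a world point X has camera coordinates R X + t. Camera axes: x right, y down, z forward; pixel columns grow to the right and rows downward; lengths in mm; the calibration is good to about 2 mm. A picture is of the moment at which its call begins. get_calibration takes no time and is no camera call.
- job_done(): hands the job in; it is judged then, once.
The state is a dict: "t": time; "joints": joint angles; "qvel": joint speeds; "tau": joint torques, N m; "eef_pos": TCP position; "tcp_rot": TCP orientation; "ft_force": force on the tool from outside, world axes, zero at the start; "moment": the same for the moment, N m; "opening": opening from 0.0 (shut) to 1.0 (fully open); "grip_force": force on a finger pad.
Only numpy, scipy, OpenCV 4.12 (cv2) and the standard library are available. Lean on these libraries where they do the work, as an engineer would, in place of code of your own. Each camera call takes 0.05 s, during which the arm holds its last target. There are 200 camera calls.

## Working session

There is one attempt and no reset: what is moved stays moved. The work goes in short steps, Python scripts to look and compute and a tool call to move; the robot and the scene stay as the last step left them, time stands still between calls to the robot, and variables do not carry over. Pictures are saved under pics/ and viewed, at most 14 in all, crops included, and the job is handed in when it is done.

Besides the shell and the picture viewer there is one more tool, called by a JSON object that holds its "name" and its "arguments". servo_tool: Moves the arm, as the interface text tells. Its arguments: {"type":"object","properties":{"moves":{"type":"array"}},"required":["moves"]}

```bash
mkdir -p pics
cat > h.py <<'E'
from cell import *
import numpy as np, cv2
def w(cam,u,v,z=None,d=None):
    c=get_calibration(cam);K,R,t=map(np.array,(c["K"],c["R"],c["t"]))
    r=np.linalg.inv(K)@[u,v,1.]
    if d is not None: return R.T@(r*d-t)
    o=-R.T@t; q=R.T@r
    return o+q*(z-o[2])/q[2]
E
python3 - <<'E'
from h import *
for n in("top","side"):
    p,d=read_camera(n);cv2.imwrite(f"pics/{n}0.png",p);np.save(f"{n}0.npy",d)
    c=get_calibration(n);print(n,np.round(np.array(c["K"]),1).tolist(),np.round(c["R"],3).tolist(),np.round(c["t"],1))
s=state();print(s)
E
```

```text
top [[426.4, 0.0, 317.7], [0.0, 426.4, 194.5], [0.0, 0.0, 1.0]] [[-0.027, -1.0, -0.001], [-0.989, 0.027, -0.143], [0.143, -0.003, -0.99]] [  30.2  498.1 1160.2]
side [[421.2, 0.0, 325.8], [0.0, 421.2, 198.2], [0.0, 0.0, 1.0]] [[0.925, -0.38, 0.002], [-0.203, -0.499, -0.843], [0.321, 0.779, -0.538]] [-469.2  137.3  869.4]
{'t': 0.1, 'joints': array([ 1.03740150e+00,  4.91500655e-01,  1.55939157e+00, -3.24645130e-06,
        1.09171183e+00, -1.05601352e-01]), 'qvel': array([-0.001242  , -0.00220059, -0.00142645, -0.00066097,  0.00233964,
       -0.00038657]), 'tau': array([ 2.60775239e-03, -6.13630629e+01, -2.58601892e+01,  6.93697692e-02,
        4.69964056e-02, -3.60846150e-05]), 'eef_pos': array([259.14629353, 568.4747059 , 190.01829167]), 'tcp_rot': array([-3.14058658e+00, -1.03743387e-04,  2.71380062e+00]), 'ft_force': array([ 0.65347093, -1.30346034, -0.20288289]), 'moment': array([-0.02699447, -0.00971583,  0.00703195]), 'grip_force': 0.0, 'opening': 1.000345329541723}
```

View pics/top0.png

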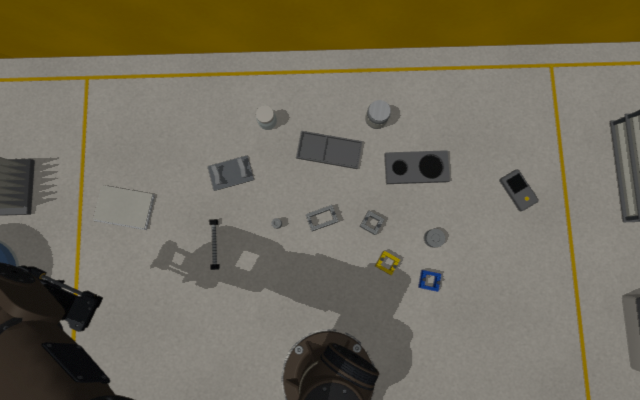

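View pics/side0.png

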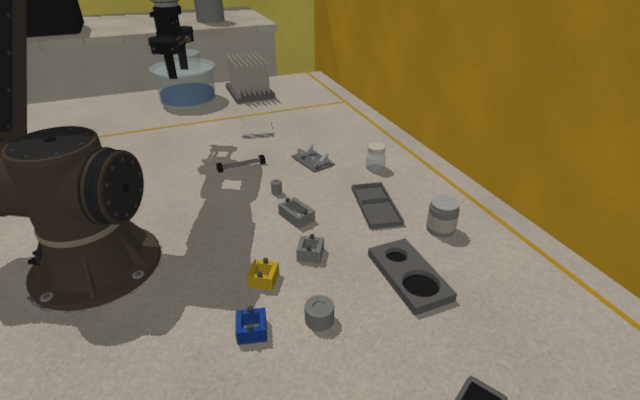

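The top view shows the bar (214,245), its rest (231,172), the wide frame (324,217), the grey narrow frame (373,222), the small weight (279,222) and the large weight (436,237). It also shows the tray (330,150) and the block (418,167).

Candidates for the narrow frame are grey (373,222), yellow (389,262) and blue (431,280). I choose the grey one. The wide frame is the elongated one. The round things that could pass for weights are the small weight (279,222), the large weight (436,237), the jar (265,117) and the tin (378,114). I'll check these in an enlarged crop.

Run:
```python
import cv2
p=cv2.imread("pics/top0.png")
a=cv2.resize(p[195:285,200:335],None,fx=5.9,fy=5.9,interpolation=cv2.INTER_CUBIC)
b=cv2.resize(p[195:265,335:455],None,fx=5,fy=5,interpolation=cv2.INTER_CUBIC)
c=cv2.resize(p[120:195,200:460],None,fx=3,fy=3,interpolation=cv2.INTER_CUBIC)
cv2.imwrite("pics/c1.png",cv2.convertScaleAbs(a,alpha=1.5));
import numpy as np
m=np.zeros((580,800,3),np.uint8);m[:225,:780]=c;m[228:578,:600]=b
cv2.imwrite("pics/c2.png",cv2.convertScaleAbs(m,alpha=1.5))
```

```text
(no output)
```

View pics/c1.png

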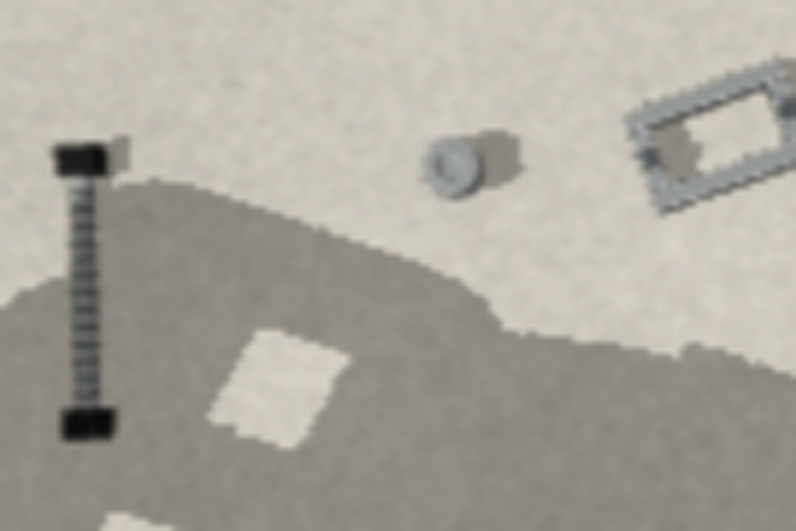

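View pics/c2.png

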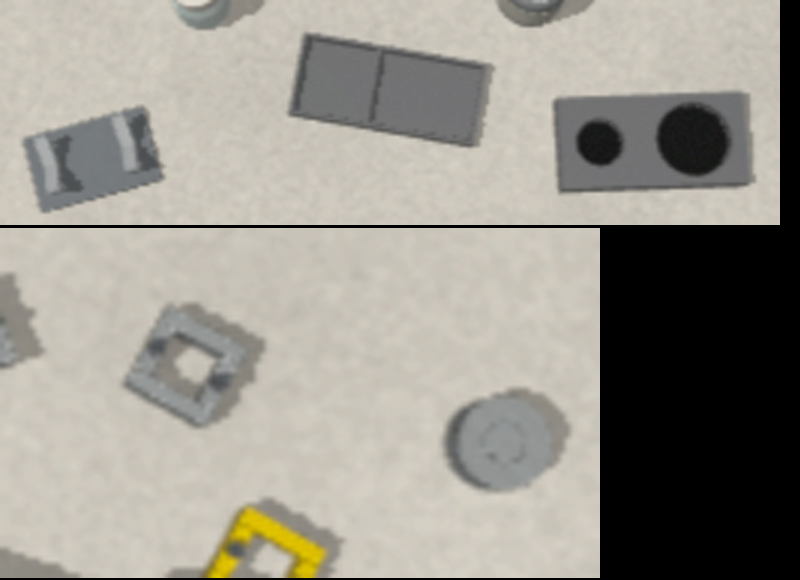

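The crops confirm the grey narrow frame with two dark knobs at (373,222). The bar has black collars at (213.7,222) and (214.8,267). The small weight is at (277,223), the large weight at about (436,237), the tray is narrow bay left and wide bay right, and the block is small well left and large well right. Now positions.

```bash
cat >> h.py <<'E'
def cloud(cam,d):
    c=get_calibration(cam);K,R,t=map(np.array,(c["K"],c["R"],c["t"]))
    v,u=np.mgrid[:d.shape[0],:d.shape[1]]
    P=(np.stack([u,v,np.ones_like(u)],-1)@np.linalg.inv(K).T)*d[...,None]
    return (P-t)@R
E
python3 - <<'E'
from h import *
d=np.load("top0.npy");P=cloud("top",d)
def px(l,s,o):return [((a+.5)/s-.5+o[0],(b+.5)/s-.5+o[1]) for a,b in l]
H={"bar":(px([(81,160),(88,424)],5.9,(200,195)),22),"small":(px([(455,166)],5.9,(200,195)),34),
"large":(px([(506-0,(441-228))],5,(335,195)),36),
"narrowknobs":(px([(157,346-228),(220,380-228)],5,(335,195)),38),
"narrowcorn":(px([(180,307-228),(250,345-228),(198,425-228),(127,382-228)],5,(335,195)),30),
"tray":(px([(304,35),(491,66),(475,146),(290,114)],3,(200,120)),14),
"block":(px([(555,100),(748,93),(751,185),(560,191)],3,(200,120)),20),
"wells":(px([(600,142),(693,139)],3,(200,120)),20),
"rest":(px([(24,137),(146,107),(162,180),(42,211)],3,(200,120)),6)}
for k,(l,z) in H.items():
    W=np.array([w("top",*p,z=z) for p in l])[:,:2];r=cv2.minAreaRect(W.astype(np.float32)) if len(W)>3 else ""
    print(k,W.round(1).tolist(),"mean",W.mean(0).round(1),"seg",np.linalg.norm(np.diff(W,axis=0),axis=1).round(1),r)
B={"bar":(205,215,225,273,6,26),"small":(268,212,288,232,26,40),"wide":(303,202,345,233,22,34),"narrow":(358,208,390,237,22,34),"large":(422,224,450,250,30,42),"tray":(290,125,368,172,9,20),"block":(380,146,455,188,15,26),"rest":(204,152,258,192,3,60)}
print("bench z",np.median(P[230:260,290:330,2]),P[235:255,290:330,2].std())
for k,(a,b,c,e,z0,z1) in B.items():
    q=P[b:e,a:c].reshape(-1,3);m=(q[:,2]>z0)&(q[:,2]<z1);q=q[m]
    print(k,len(q),"z",np.median(q[:,2]).round(1),cv2.minAreaRect(q[:,:2].astype(np.float32)),cv2.minEnclosingCircle(q[:,:2].astype(np.float32)))
E
```

```text
bar [[431.7, 312.0], [307.4, 307.7]] mean [369.5 309.8] seg [124.3] 
small [[422.9, 132.7]] mean [422.9 132.7] seg [] 
large [[370.6, -306.5]] mean [ 370.6 -306.5] seg [] 
narrowknobs [[428.3, -115.8], [408.5, -149.8]] mean [ 418.4 -132.8] seg [39.4] 
narrowcorn [[450.6, -130.5], [428.2, -168.7], [384.4, -137.6], [409.4, -99.1]] mean [ 418.1 -134. ] seg [44.3 53.7 45.9] ((418.7650451660156, -133.89837646484375), (45.83295440673828, 55.651031494140625), 54.57246780395508)
tray [[689.5, 60.0], [653.5, -120.5], [574.9, -101.8], [611.3, 75.2]] mean [632.3 -21.8] seg [184.1  80.8 180.7] ((631.9396362304688, -22.360610961914062), (184.0879669189453, 80.71369171142578), 78.71105194091797)
block [[616.6, -179.8], [618.4, -365.6], [528.7, -362.1], [527.9, -180.2]] mean [ 572.9 -271.9] seg [185.8  89.8 181.9] ((573.1226806640625, -272.90985107421875), (89.68608856201172, 185.8530731201172), 0.24283437430858612)
wells [[574.3, -220.8], [574.8, -309.9]] mean [ 574.5 -265.3] seg [89.1] 
rest [[597.5, 333.5], [624.0, 215.3], [551.5, 200.2], [524.5, 315.5]] mean [574.4 266.1] seg [121.1  74.  118.5
[... 869 characters left out ...]
5.1 ((369.9877624511719, -304.8823547363281), (49.91781234741211, 46.99708938598633), 88.56782531738281) ((369.3992614746094, -305.2362365722656), 26.226484298706055)
tray 341 z 13.6 ((634.536376953125, -18.939964294433594), (181.9494171142578, 84.71121215820312), 78.11746978759766) ((633.1386108398438, -19.569358825683594), 97.74347686767578)
block 1253 z 19.5 ((575.3479614257812, -270.5660095214844), (90.91996765136719, 181.73117065429688), 0.32063964009284973) ((576.222412109375, -270.18768310546875), 99.20771026611328)
rest 1061 z 6.6 ((577.455078125, 267.4634094238281), (154.228271484375, 115.70390319824219), 89.38082885742188) ((577.8409423828125, 266.9277038574219), 94.79444122314453)
```

Run:
```python
from h import *
d=np.load("top0.npy");P=cloud("top",d);img=cv2.imread("pics/top0.png")
def pts(a,b,c,e,z0,z1):
    q=P[b:e,a:c].reshape(-1,3);return q[(q[:,2]>z0)&(q[:,2]<z1)]
q=pts(208,228,221,262,7,20);f=np.polyfit(q[:,0],q[:,1],1);print("rod",len(q),q.mean(0),np.degrees(np.arctan(f[0])))
q=pts(205,215,225,230,14,26);print("collar1",len(q),q.mean(0),q.min(0),q.max(0))
q=pts(205,260,225,274,14,26);print("collar2",len(q),q.mean(0),q.min(0),q.max(0))
q=pts(204,152,258,192,28,45);print("V tops",len(q));print(q[np.argsort(q[:,1])][::max(1,len(q)//24)].round(0).tolist())
q=pts(204,152,258,192,4,9);print("base",cv2.minAreaRect(q[:,:2].astype(np.float32)))
for n,b in{"jar":(253,100,280,132),"tin":(362,95,395,132)}.items():
    q=pts(*b,60,85);print(n,q.mean(0).round())
```

```text
rod 143 [365.82404822 312.0481239   15.29653145] 1.8005045066581942
collar1 62 [427.87651005 314.10307822  19.66156915] [411.50301796 303.70802107  14.22698332] [439.36790304 325.12129343  25.96620599]
collar2 60 [310.53183435 310.35189342  20.05307678] [300.36160009 299.42999721  14.18499341] [325.16545878 321.29283156  25.17589754]
V tops 83
[[560.0, 220.0, 35.0], [563.0, 223.0, 34.0], [567.0, 224.0, 29.0], [564.0, 226.0, 33.0], [561.0, 229.0, 34.0], [594.0, 230.0, 28.0], [605.0, 232.0, 32.0], [608.0, 232.0, 30.0], [606.0, 234.0, 37.0], [594.0, 235.0, 29.0], [598.0, 237.0, 34.0], [606.0, 239.0, 39.0], [604.0, 240.0, 34.0], [607.0, 243.0, 36.0], [546.0, 295.0, 31.0], [540.0, 297.0, 32.0], [545.0, 300.0, 34.0], [552.0, 301.0, 29.0], [540.0, 303.0, 33.0], [575.0, 303.0, 30.0], [542.0, 305.0, 35.0], [586.0, 306.0, 31.0], [588.0, 307.0, 37.0], [581.0, 309.0, 30.0], [592.0, 311.0, 35.0], [584.0, 312.0, 30.0], [586.0, 314.0, 33.0], [587.0, 317.0, 32.0]]
base ((576.656494140625, 267.3140869140625), (153.9123992919922, 114.11002349853516), 89.38082885742188)
jar [726. 160.  69.]
tin [ 724. -160.   73.]
```

{"name": "servo_tool", "arguments": {"moves": [0.275, -0.642, -0.2, 0.146, 0.7, 0.275, -0.642, -0.2, 0.146, 0.7, 0.275, -0.642, -0.2, 0.146, 0.7, 0.275, -0.642, -0.2, 0.146, 0.7, 0.275, -0.642, -0.2, 0.146, 0.7, 0.275, -0.642, -0.2, 0.146, 0.7, 0.275, -0.642, -0.2, 0.146, 0.7, 0.275, -0.642, -0.2, 0.146, 0.7, 0.275, -0.642, -0.3, 0.146, 0.7, 0.275, -0.642, -0.4, 0.146, 0.7, 0.275, -0.642, -0.4, 0.146, 0.7, 0.275, -0.642, -0.4, 0.146, 0.7]}}

```text
t: 1.1
eef_pos: [368.4, 311.5, 29.7]
tcp_rot: [-3.139, -0.004, -3.111]
ft_force: [-0.2, -0.3, 0.5]
opening: 0.701
grip_force: 0.0
```

{"name": "servo_tool", "arguments": {"moves": [0, 0, -0.05, 0, 0.7, 0, 0, -0.066, 0, 0.7, 0, 0, -0.066, 0, 0.7, 0, 0, -0.066, 0, 0, 0, 0, -0.066, 0, 0, 0, 0, -0.066, 0, 0, 0, 0, -0.066, 0, 0, 0, 0, -0.066, 0, 0, 0, 0, -0.066, 0, 0, 0, 0, -0.066, 0, 0, 0, 0, -0.066, 0, 0, 0, 0, -0.066, 0, 0]}}

```text
t: 2.1
eef_pos: [369.3, 311.9, 4.1]
tcp_rot: [3.142, -0.0, -3.111]
ft_force: [0.2, -0.3, 0.7]
opening: 0.126
grip_force: 0.0
```

{"name": "servo_tool", "arguments": {"moves": [0, 0, 0, 0, 0, 0, 0, 0, 0, 0, 0, 0, 0, 0, 0, 0, 0, 0.05, 0, 0, 0, 0, 0.12, 0, 0, 0, 0, 0.2, 0, 0, 0.05, -0.01, 0.25, -0.04, 0, 0.12, -0.03, 0.25, -0.08, 0, 0.2, -0.04, 0.25, -0.12, 0, 0.28, -0.06, 0.25, -0.16, 0, 0.36, -0.08, 0.25, -0.2, 0, 0.44, -0.09, 0.25, -0.24, 0]}}

```text
t: 3.1
eef_pos: [546.6, 274.9, 104.2]
tcp_rot: [-3.141, -0.0, 2.416]
ft_force: [-0.5, -0.7, -0.0]
opening: 0.006
grip_force: 0.0
```

{"name": "servo_tool", "arguments": {"moves": [0.04, -0.015, 0, -0.04, 0, 0.074, -0.0215, 0, -0.08, 0, 0.074, -0.0215, 0, -0.12, 0, 0.074, -0.0215, 0, -0.16, 0, 0.074, -0.0215, 0, -0.19, 0, 0.074, -0.0215, 0, -0.199, 0, 0.074, -0.0215, 0, -0.199, 0]}}

```text
t: 3.68
eef_pos: [574.8, 267.2, 103.9]
tcp_rot: [-3.141, 0.0, 1.796]
ft_force: [0.1, -0.4, 0.4]
opening: 0.003
grip_force: 0.0
```

Run:
```python
from h import *
s=state();print(s["eef_pos"],np.degrees(s["tcp_rot"]),s["opening"],s["grip_force"])
p,d=read_camera("top");q,e=read_camera("side");np.save("top1.npy",d)
a=cv2.resize(p[110:230,160:300],(700,600)) [:, :400]
a=cv2.resize(p[120:220,180:280],(400,400));b=cv2.resize(q[90:190,260:360],(400,400))
cv2.imwrite("pics/p1.png",np.hstack([a,b]))
```

```text
[574.77152767 267.22590087 103.93859277] [-1.79978772e+02  9.55754737e-04  1.02895147e+02] 0.002884722399223592 0.0
```

View pics/p1.png

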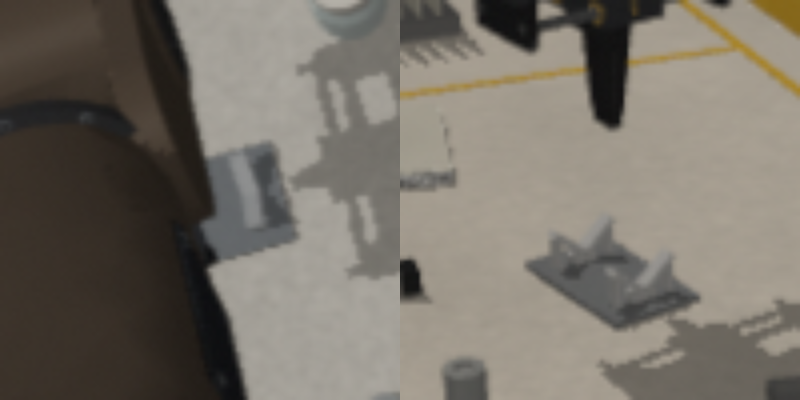

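The side crop shows closed empty fingers above the rest, so the bar slipped out. Its collar is still near crop (410,280). I'll find it again.

Run:
```python
from h import *
p,d=read_camera("top");q,e=read_camera("side")
P=cloud("side",e)
b=cv2.resize(q[130:200,190:310],(800,467),interpolation=cv2.INTER_CUBIC);cv2.imwrite("pics/p2.png",b)
s=P[130:185,200:280].reshape(-1,3);s=s[(s[:,2]>7)&(s[:,2]<28)&(s[:,1]>240)&(s[:,0]<480)]
print(len(s),s.mean(0),s.min(0),s.max(0),cv2.minAreaRect(s[:,:2].astype(np.float32)))
```

```text
337 [391.65848145 373.71246247  13.64390187] [296.80880422 293.97928266   7.09320231] [479.88123507 556.15567328  24.02768796] ((413.3918151855469, 398.41400146484375), (288.47711181640625, 129.24777221679688), 62.26482391357422)
```

View pics/p2.png

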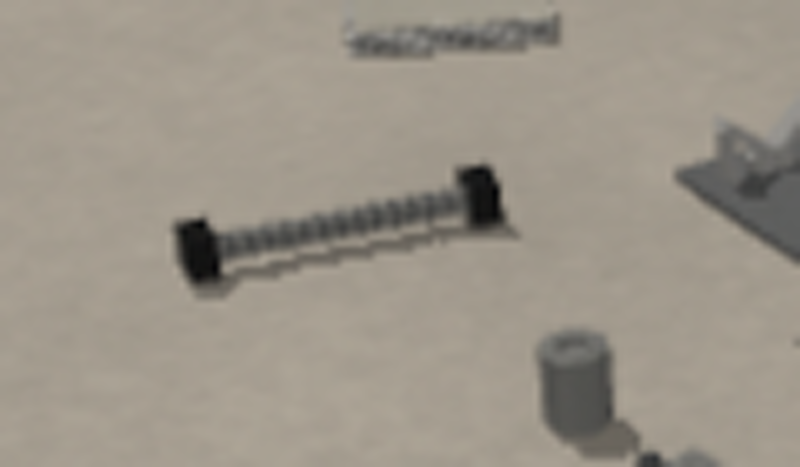

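Run:
```python
from h import *
e=read_camera("side")[1];P=cloud("side",e)
for u,v in [(219.7,167.5),(261.8,159.4)]: print(w("side",u,v,z=11),P[int(round(v)),int(round(u))])
c=get_calibration("side");K,R,t=map(np.array,(c["K"],c["R"],c["t"]))
for X in [(431,314,11),(307,310,11)]:
    x=K@(R@np.array(X)+t);print("old",x[:2]/x[2])
```

```text
[306.39638685 307.65984211  11.        ] [305.74533403 296.41801409  15.16297049]
[430.65481096 311.23330612  11.        ] [429.23636552 301.83341256  17.08511582]
old [261.66937827 158.98059054]
old [219.76237392 167.10009613]
```

{"name": "servo_tool", "arguments": {"moves": [-0.08, 0.02, 0, 0.04, 0.4, -0.16, 0.04, 0, 0.08, 0.4, -0.24, 0.06, 0, 0.12, 0.4, -0.32, 0.07, 0, 0.16, 0.4, -0.4, 0.09, 0, 0.2, 0.4, -0.47, 0.1, 0, 0.24, 0.4, -0.515, 0.11, 0, 0.28, 0.4, -0.515, 0.11, 0, 0.32, 0.4, -0.515, 0.11, -0.05, 0.36, 0.4, -0.515, 0.11, -0.1, 0.4, 0.4, -0.515, 0.11, -0.15, 0.439, 0.4, -0.515, 0.11, -0.18, 0.439, 0.4]}}

```text
t: 4.93
eef_pos: [368.5, 311.1, 30.8]
tcp_rot: [-3.141, -0.001, -3.098]
ft_force: [1.0, -0.0, -0.1]
opening: 0.398
grip_force: 0.0
```

{"name": "servo_tool", "arguments": {"moves": [0, 0, -0.05, 0, 0.4, 0, 0, -0.07, 0, 0.4, 0, 0, -0.077, 0, 0.4, 0, 0, -0.077, 0, 0, 0, 0, -0.077, 0, 0, 0, 0, -0.077, 0, 0, 0, 0, -0.077, 0, 0, 0, 0, -0.077, 0, 0, 0, 0, -0.077, 0, 0, 0, 0, -0.077, 0, 0, 0, 0, -0.077, 0, 0, 0, 0, -0.077, 0, 0]}}

```text
t: 5.93
eef_pos: [368.9, 311.3, 1.4]
tcp_rot: [3.141, 0.0, -3.107]
ft_force: [0.1, -0.5, 0.2]
opening: 0.006
grip_force: 0.0
```

Run:
```python
from h import *
q,e=read_camera("side");p,d=read_camera("top")
a=cv2.resize(q[110:190,190:290],(500,400),interpolation=cv2.INTER_CUBIC);b=cv2.resize(p[205:285,180:240],(300,400),interpolation=cv2.INTER_CUBIC)
cv2.imwrite("pics/p3.png",np.hstack([a,b]))
```

```text
(no output)
```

View pics/p3.png

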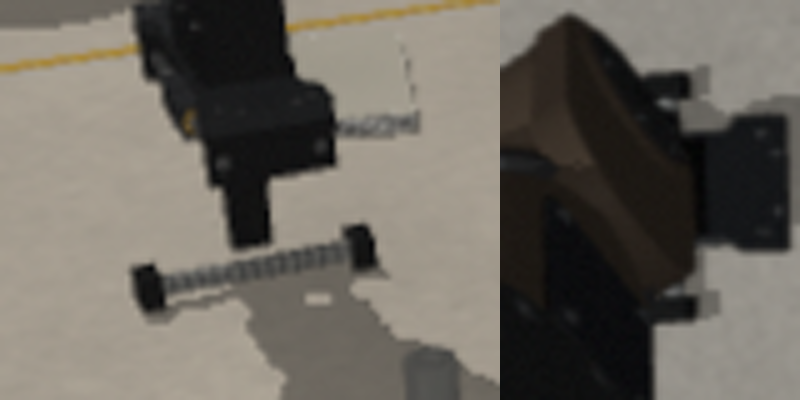

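The side crop shows the shut fingers standing behind the bar, on its far +y side. I'll compare the finger and bar positions in the same depth cloud.

Run:
```python
from h import *
q,e=read_camera("side");P=cloud("side",e)
for u,v in [(240,145),(240,150),(240,155),(240,157),(240,159),(240,161),(240,163),(240,165),(240,168),(219,167),(262,159)]:
    print(u,v,P[v,u].round(1),q[v,u])
c=get_calibration("side");K,R,t=map(np.array,(c["K"],c["R"],c["t"]))
for X in [(369,311,1.4),(369,311,60)]:
    x=K@(R@np.array(X)+t);print("tip",x[:2]/x[2])
```

```text
240 145 [357.7 228.7 107. ] [18 19 19]
240 150 [368.3 300.1  58.2] [18 17 18]
240 155 [367.6 305.5  40.1] [17 17 17]
240 157 [367.  306.3  33.5] [19 18 19]
240 159 [366.6 308.1  26.2] [78 85 89]
240 161 [372.  344.5   1.1] [112 121 126]
240 163 [364.6 304.3  15.5] [73 75 76]
240 165 [363.9 304.5   9. ] [79 84 85]
240 168 [362.4 301.4   1.1] [ 94 102 107]
219 167 [304.  301.9  16. ] [21 21 21]
262 159 [429.7 303.8  16.1] [21 21 21]
tip [241.51003537 166.03804636]
tip [239.32135254 147.82383827]
```

The lowest visible finger point is at z≈26, while the reported TCP is at z=1.4, and bench is visible below it. The true tips are therefore about 25 mm above the reported TCP, and the fingers shut above the rod without touching it. I'll open, lower in steps while watching force, and re-measure the tip height.

{"name": "servo_tool", "arguments": {"moves": [0, 0, 0, 0, 0.4, 0, 0, 0, 0, 0.4, 0, 0, 0, 0, 0.4, 0, 0, 0, 0, 0.4, 0, 0, 0, 0, 0.4, 0, 0, 0, 0, 0.4, 0, 0, -0.025, 0, 0.4, 0, 0, -0.04, 0, 0.4, 0, 0, -0.04, 0, 0.4]}}

```text
t: 6.83
eef_pos: [368.3, 310.9, -16.1]
tcp_rot: [-3.141, -0.002, -3.107]
ft_force: [-0.1, -0.5, 0.1]
opening: 0.401
grip_force: 0.0
```

Run:
```python
from h import *
s=state();print(s["eef_pos"],s["ft_force"],s["opening"])
q,e=read_camera("side");P=cloud("side",e)
for u in(236,240,244):
    for v in range(150,172,2): print(u,v,P[v,u].round(0),q[v,u].mean().round())
cv2.imwrite("pics/p4.png",cv2.resize(q[110:190,190:290],(800,600),interpolation=cv2.INTER_CUBIC))
```

```text
[368.30501744 310.90393738 -16.08896766] [-0.05429016 -0.54833765  0.09948561] 0.4009791596829513
236 150 [346. 232.  93.] 25.0
236 152 [345. 230.  88.] 19.0
236 154 [361. 330.  33.] 23.0
236 156 [360. 330.  27.] 28.0
236 158 [359. 331.  20.] 26.0
236 160 [358. 331.  14.] 26.0
236 162 [358. 332.   7.] 57.0
236 164 [353. 305.  14.] 81.0
236 166 [352. 306.   7.] 80.0
236 168 [351. 304.   2.] 102.0
236 170 [350. 299.  -2.] 102.0
240 150 [356. 228.  93.] 20.0
240 152 [355. 226.  89.] 17.0
240 154 [363. 279.  57.] 17.0
240 156 [363. 281.  49.] 17.0
240 158 [362. 281.  43.] 18.0
240 160 [363. 286.  34.] 20.0
240 162 [362. 285.  29.] 19.0
240 164 [361. 286.  22.] 19.0
240 166 [361. 288.  15.] 17.0
240 168 [360. 288.   8.] 64.0
240 170 [360. 293.  -1.] 102.0
244 150 [367. 230.  90.] 18.0
244 152 [376. 281.  59.] 18.0
244 154 [375. 284.  52.] 19.0
244 156 [375. 283.  46.] 18.0
244 158 [374. 281.  41.] 18.0
244 160 [373. 282.  34.] 17.0
244 162 [373. 285.  27.] 18.0
244 164 [372. 284.  21.] 18.0
244 166 [372. 286.  13.] 17.0
244 168 [373. 296.   2.] 97.0
244 170 [371. 287.  -0.] 102.0
```

View pics/p4.png

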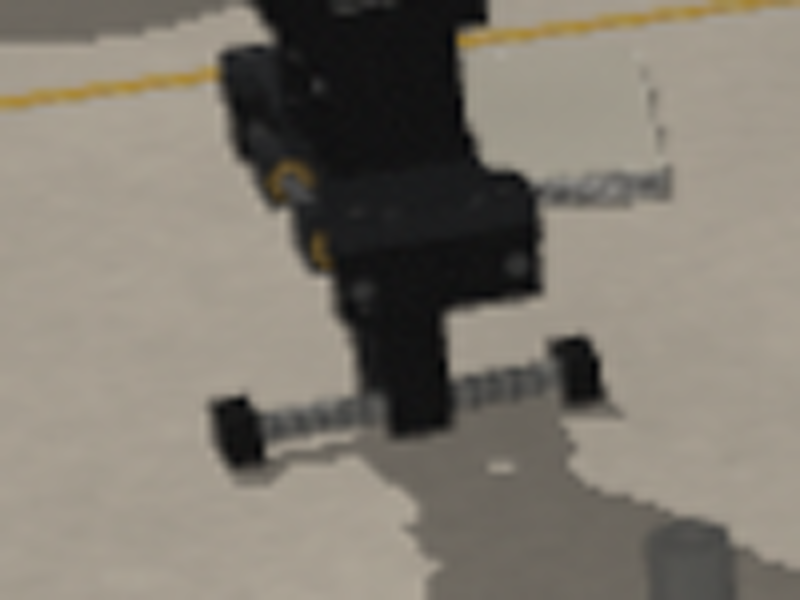

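Fingers now straddle the rod in the crop at (410,420), with the tips at a true z≈8, so the offset is about 24 mm. Lower 4 mm and close.

{"name": "servo_tool", "arguments": {"moves": [0, 0, -0.01, 0, 0.4, 0, 0, -0.01, 0, 0.4, 0, 0, -0.01, 0, 0, 0, 0, -0.01, 0, 0, 0, 0, -0.01, 0, 0, 0, 0, -0.01, 0, 0, 0, 0, -0.01, 0, 0, 0, 0, -0.01, 0, 0, 0, 0, -0.01, 0, 0, 0, 0, -0.01, 0, 0]}}

```text
t: 7.72
eef_pos: [368.9, 311.3, -18.5]
tcp_rot: [3.141, 0.0, -3.107]
ft_force: [-0.7, 0.9, 2.7]
opening: 0.12
grip_force: 30.0
```

{"name": "servo_tool", "arguments": {"moves": [0, 0, 0.02, 0, 0, 0, 0, 0.08, 0, 0, 0, 0, 0.15, 0, 0, 0, 0, 0.2, -0.03, 0, 0.05, -0.01, 0.22, -0.07, 0, 0.12, -0.03, 0.22, -0.11, 0, 0.2, -0.04, 0.22, -0.15, 0, 0.28, -0.06, 0.22, -0.19, 0, 0.36, -0.08, 0.22, -0.23, 0, 0.43, -0.09, 0.22, -0.27, 0, 0.49, -0.1, 0.22, -0.31, 0, 0.515, -0.11, 0.22, -0.35, 0]}}

```text
t: 8.72
eef_pos: [577.6, 266.6, 69.6]
tcp_rot: [3.14, 0.0, 2.075]
ft_force: [-0.7, -0.9, -1.2]
opening: 0.116
grip_force: 30.0
```

{"name": "servo_tool", "arguments": {"moves": [0, 0, 0, -0.04, 0, 0, 0, 0, -0.08, 0, 0, 0, 0, -0.089, 0, 0, 0, -0.05, -0.089, 0, 0, 0, -0.08, -0.089, 0, 0, 0, -0.08, -0.089, 0, 0, 0, -0.08, -0.089, 0]}}

```text
t: 9.3
eef_pos: [574.4, 267.2, 36.9]
tcp_rot: [-3.14, 0.0, 1.803]
ft_force: [-0.2, -0.3, -2.1]
opening: 0.118
grip_force: 30.0
```

Run:
```python
from h import *
q,e=read_camera("side");P=cloud("side",e);p,d=read_camera("top")
s=state();print(s["eef_pos"],s["opening"],s["grip_force"])
a=cv2.resize(q[110:190,270:360],(450,400),interpolation=cv2.INTER_CUBIC);b=cv2.resize(p[130:210,190:260],(350,400),interpolation=cv2.INTER_CUBIC)
cv2.imwrite("pics/p5.png",np.hstack([a,b]))
```

```text
[575.07417121 267.39961266  37.92046593] 0.11674251533373124 29.999510943889618
```

View pics/p5.png

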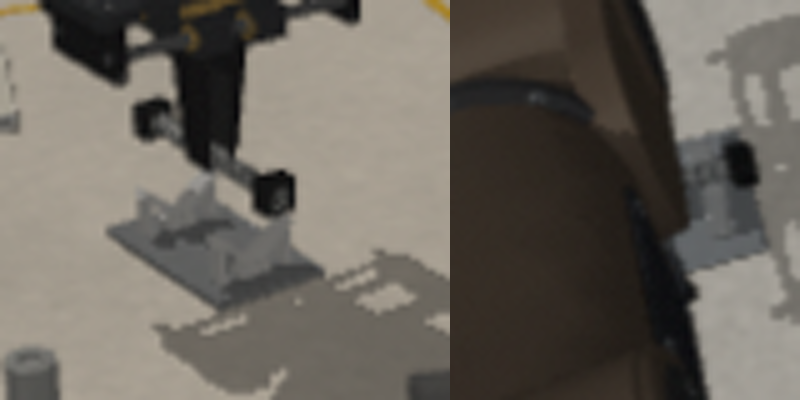

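The bar hangs level over the rest, with its collars at crop (152,119) and (273,193), which is (300.4,133.8) and (324.6,148.6) in the side picture. I'll check them against the rest.

Run:
```python
from h import *
for z in(66,70):
  a,b=[w("side",u,v,z=z) for u,v in((300.4,133.8),(324.6,148.6))];print(a,b,(a+b)/2,np.linalg.norm(a-b))
# rest base in side picture (crop corners /5 + offset), z=6
for u,v in [(108,230),(323,270),(222,303)]: print(w("side",u/5+270,v/5+110,z=6).round(1))
for X,z in(((601.4,205,0),6),((524,310,0),6),((551,200,0),6)):pass
# collar seen from above
a=w("top",190+ (742-450)/5,130+163/5,z=78);print("top collar",a)
```

```text
[557.90072053 324.70909931  66.        ] [587.05307273 203.55719685  66.        ] [572.47689663 264.13314808  66.        ] 124.60996393048676
[555.01160749 316.13309262  70.        ] [583.93909591 195.91568336  70.        ] [569.4753517  256.02438799  70.        ] 123.64879730974252
[522.1 308.6   6. ]
[622.2 212.3   6. ]
[553.2 197.3   6. ]
top collar [586.06452246 203.60533225  78.        ]
```

{"name": "servo_tool", "arguments": {"moves": [0, 0, -0.04, 0, 0, 0, 0, -0.07, 0, 0, 0, 0, -0.085, 0, 0, 0, 0, -0.095, 0, 0, 0, 0, -0.1, 0, 0, 0, 0, -0.103, 0, 0, 0, 0, -0.103, 0, 0, 0, 0, -0.103, 0, 0]}}

```text
t: 10.07
eef_pos: [575.1, 267.4, -3.5]
tcp_rot: [3.141, -0.0, 1.803]
ft_force: [0.3, -1.2, -1.5]
opening: 0.117
grip_force: 30.0
```

{"name": "servo_tool", "arguments": {"moves": [0, 0, -0.0025, 0, 0, 0, 0, -0.0025, 0, 0, 0, 0, -0.005, 0, 0, 0, 0, -0.005, 0, 0, 0, 0, -0.005, 0, 0]}}

```text
t: 10.48
eef_pos: [575.2, 267.4, -5.4]
tcp_rot: [3.141, -0.0, 1.803]
ft_force: [-0.1, -0.7, 2.6]
opening: 0.115
grip_force: 30.0
```

{"name": "servo_tool", "arguments": {"moves": [0, 0, 0, 0, 0.2, 0, 0, 0, 0, 0.25, 0, 0, 0, 0, 0.3, 0, 0, 0, 0, 0.35, 0, 0, 0, 0, 0.4, 0, 0, 0.01, 0, 0.4, 0, 0, 0.06, 0, 0.4, 0, 0, 0.14, 0, 0.5, 0, 0, 0.2, 0, 0.6, -0.06, -0.05, 0.2, 0, 0.6, -0.13, -0.11, 0.2, 0, 0.6, -0.2, -0.17, 0.2, 0, 0.6]}}

```text
t: 11.48
eef_pos: [493.8, 198.8, 74.7]
tcp_rot: [3.14, -0.0, 1.803]
ft_force: [-0.5, 0.0, 0.8]
opening: 0.594
grip_force: 0.0
```

{"name": "servo_tool", "arguments": {"moves": [-0.06, -0.05, 0, 0, 0.6, -0.13, -0.11, 0, 0, 0.6, -0.18, -0.158, 0, 0, 0.6, -0.18, -0.158, 0, 0, 0.6, -0.18, -0.158, -0.08, 0, 0.6, -0.18, -0.158, -0.12, 0, 0.6, -0.18, -0.158, -0.12, 0, 0.6]}}

```text
t: 12.07
eef_pos: [422.2, 136.0, 24.4]
tcp_rot: [-3.139, -0.0, 1.802]
ft_force: [0.0, -0.6, -0.3]
opening: 0.601
grip_force: 0.0
```

Run:
```python
from h import *
q,e=read_camera("side");p,d=read_camera("top");P=cloud("top",d)
s=state();print(s["eef_pos"],s["opening"],s["ft_force"])
a=cv2.resize(q[120:200,240:340],(500,400),interpolation=cv2.INTER_CUBIC);b=cv2.resize(p[140:200,200:260],(300,300),interpolation=cv2.INTER_CUBIC)
m=np.zeros((400,800,3),np.uint8);m[:,:500]=a;m[:300,500:]=b
cv2.imwrite("pics/p6.png",m)
```

```text
[423.07384616 136.23882927  26.30460342] 0.5990357786366679 [-0.43301502 -0.01883817  0.64747322]
```

View pics/p6.png

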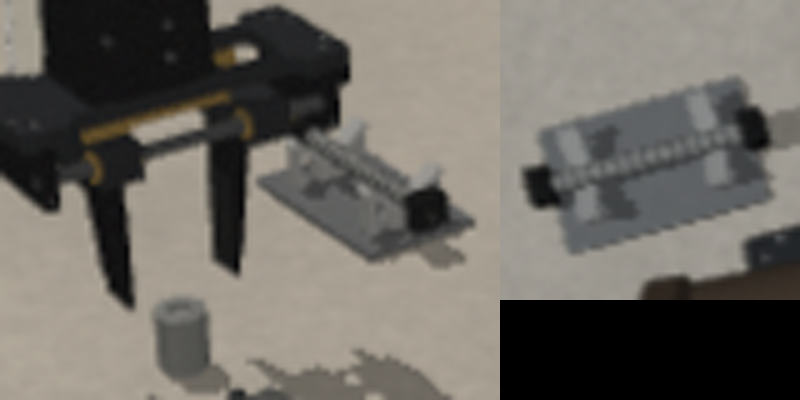

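The bar is seated, with both collars outside the cradles at crop (543,186) and (750,128). The fingers straddle the small weight at (180,307).

{"name": "servo_tool", "arguments": {"moves": [0, 0, -0.05, 0, 0.6, 0, 0, -0.08, 0, 0.6, 0, 0, -0.085, 0, 0.6, 0, 0, -0.085, 0, 0, 0, 0, -0.085, 0, 0, 0, 0, -0.085, 0, 0, 0, 0, -0.085, 0, 0, 0, 0, -0.085, 0, 0, 0, 0, -0.085, 0, 0, 0, 0, -0.085, 0, 0, 0, 0, -0.085, 0, 0, 0, 0, -0.085, 0, 0]}}

```text
t: 13.17
eef_pos: [423.2, 136.2, -7.4]
tcp_rot: [3.141, 0.0, 1.803]
ft_force: [-0.9, -0.3, 7.1]
opening: 0.278
grip_force: 30.0
```

{"name": "servo_tool", "arguments": {"moves": [0, 0, 0.02, 0, 0, 0, 0, 0.08, 0, 0, 0, -0.02, 0.15, 0, 0, 0.03, -0.08, 0.18, 0, 0, 0.06, -0.16, 0.18, 0, 0, 0.1, -0.25, 0.18, 0, 0, 0.14, -0.34, 0.18, 0, 0, 0.18, -0.43, 0.18, 0, 0, 0.22, -0.52, 0.18, 0, 0, 0.26, -0.61, 0.18, 0, 0, 0.3, -0.7, 0.18, 0, 0, 0.34, -0.79, 0.18, 0, 0]}}

```text
t: 14.17
eef_pos: [559.0, -181.9, 64.7]
tcp_rot: [-3.141, -0.0, 1.802]
ft_force: [1.4, 0.0, -1.1]
opening: 0.275
grip_force: 30.0
```

{"name": "servo_tool", "arguments": {"moves": [0.03, -0.07, 0, 0, 0, 0.039, -0.1, 0, 0, 0, 0.039, -0.101, 0, 0, 0, 0.039, -0.101, -0.06, 0, 0, 0.039, -0.101, -0.1, 0, 0, 0.039, -0.101, -0.1, 0, 0, 0.039, -0.101, -0.1, 0, 0]}}

```text
t: 14.75
eef_pos: [573.7, -219.0, 24.1]
tcp_rot: [-3.14, -0.002, 1.803]
ft_force: [-0.6, -0.2, -0.7]
opening: 0.279
grip_force: 30.0
```

Run:
```python
from h import *
q,e=read_camera("side");p,d=read_camera("top")
s=state();print(s["eef_pos"],s["opening"],s["grip_force"],s["ft_force"])
a=cv2.resize(q[190:320,340:470],(400,400),interpolation=cv2.INTER_CUBIC);b=cv2.resize(p[130:210,380:460],(400,400),interpolation=cv2.INTER_CUBIC)
cv2.imwrite("pics/p7.png",np.hstack([a,b]))
```

```text
[ 574.74851053 -219.7331416    25.30625634] 0.2756356249592871 29.999630749225616 [ 0.26070355 -0.2578354  -1.39715575]
```

View pics/p7.png

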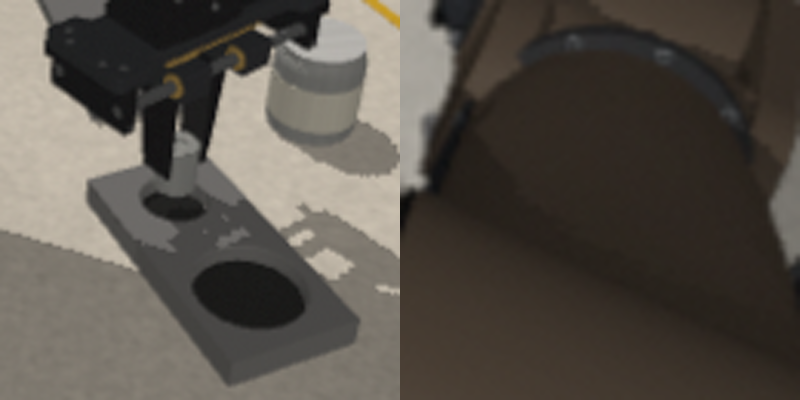

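Run:
```python
from h import *
f=lambda u,v,z:w("side",u/3.077+340-.3,v/3.077+190-.3,z=z).round(1)
print("weight",f(186,141,66.7),"wells",f(175,204,20),f(249,294,20))
```

```text
weight [ 577.1 -222.5   66.7] wells [ 570.4 -228.3   20. ] [ 569.3 -318.8   20. ]
```

{"name": "servo_tool", "arguments": {"moves": [0, 0, -0.03, 0, 0, 0, 0, -0.045, 0, 0, 0, 0, -0.053, 0, 0, 0, 0, -0.056, 0, 0, 0, 0, -0.058, 0, 0, 0, 0, -0.058, 0, 0, 0, 0, -0.058, 0, 0]}}

```text
t: 15.43
eef_pos: [574.6, -220.4, 1.1]
tcp_rot: [3.141, 0.0, 1.803]
ft_force: [0.5, -0.6, -1.5]
opening: 0.276
grip_force: 30.0
```

{"name": "servo_tool", "arguments": {"moves": [0, 0, -0.002, 0, 0, 0, 0, -0.003, 0, 0, 0, 0, -0.004, 0, 0, 0, 0, -0.004, 0, 0, 0, 0, -0.004, 0, 0]}}

```text
t: 15.85
eef_pos: [574.8, -220.5, 0.7]
tcp_rot: [3.141, 0.001, 1.803]
ft_force: [-3.6, 1.3, 11.6]
opening: 0.277
grip_force: 30.0
```

{"name": "servo_tool", "arguments": {"moves": [0, 0, 0, 0, 0.32, 0, 0, 0, 0, 0.38, 0, 0, 0, 0, 0.44, 0, 0, 0, 0, 0.5, 0, 0, 0.01, 0, 0.5, 0, 0, 0.06, 0, 0.5, 0, 0, 0.14, 0, 0.6, 0, 0, 0.2, 0, 0.7, -0.07, -0.03, 0.2, 0, 0.85, -0.15, -0.06, 0.2, 0, 0.85, -0.23, -0.09, 0.2, 0, 0.85, -0.31, -0.13, 0.2, 0, 0.85]}}

```text
t: 16.85
eef_pos: [449.1, -272.0, 79.7]
tcp_rot: [3.141, 0.0, 1.804]
ft_force: [0.8, -0.4, -0.2]
opening: 0.833
grip_force: 0.0
```

{"name": "servo_tool", "arguments": {"moves": [-0.08, -0.03, 0, 0, 0.85, -0.16, -0.07, 0, 0, 0.85, -0.203, -0.0815, 0, 0, 0.85, -0.203, -0.0815, 0, 0, 0.85, -0.203, -0.0815, -0.08, 0, 0.85, -0.203, -0.0815, -0.13, 0, 0.85, -0.203, -0.0815, -0.13, 0, 0.85]}}

```text
t: 17.43
eef_pos: [368.8, -303.9, 25.0]
tcp_rot: [-3.14, -0.003, 1.802]
ft_force: [-0.1, -0.4, -0.6]
opening: 0.847
grip_force: 0.0
```

Run:
```python
from h import *
q,e=read_camera("side");p,d=read_camera("top")
s=state();print(s["eef_pos"],s["opening"],s["grip_force"],s["ft_force"])
a=cv2.resize(q[220:350,270:400],(400,400),interpolation=cv2.INTER_CUBIC);b=cv2.resize(q[220:320,360:460],(400,400),interpolation=cv2.INTER_CUBIC)
cv2.imwrite("pics/p8.png",np.hstack([a,b]))
```

```text
[ 369.66581688 -304.67916297   27.43875688] 0.851726472858798 0.0 [-0.48766759 -0.33955648 -0.03678214]
```

View pics/p8.png

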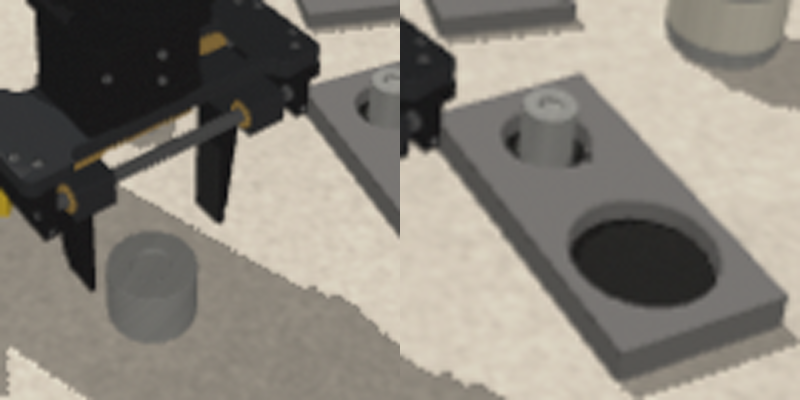

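The small weight stands in its well at crop (550,130). The fingers straddle the large weight at (152,285).

{"name": "servo_tool", "arguments": {"moves": [0, 0, -0.05, 0, 0.85, 0, 0, -0.08, 0, 0.85, 0, 0, -0.088, 0, 0.85, 0, 0, -0.088, 0, 0.4, 0, 0, -0.088, 0, 0.4, 0, 0, -0.088, 0, 0.4, 0, 0, -0.088, 0, 0.4, 0, 0, -0.088, 0, 0.4, 0, 0, -0.088, 0, 0.2, 0, 0, -0.088, 0, 0, 0, 0, -0.088, 0, 0, 0, 0, -0.088, 0, 0]}}

```text
t: 18.53
eef_pos: [369.5, -305.1, -7.3]
tcp_rot: [3.141, 0.001, 1.803]
ft_force: [-0.4, 1.7, 6.5]
opening: 0.527
grip_force: 30.0
```

{"name": "servo_tool", "arguments": {"moves": [0, 0, 0.02, 0, 0, 0, 0, 0.08, 0, 0, 0.02, 0, 0.14, 0, 0, 0.08, 0, 0.16, 0, 0, 0.16, 0, 0.16, 0, 0, 0.24, -0.01, 0.16, 0, 0, 0.32, -0.01, 0.16, 0, 0, 0.4, -0.014, 0.16, 0, 0, 0.47, -0.014, 0.16, 0, 0, 0.515, -0.014, 0.16, 0, 0, 0.515, -0.014, 0.12, 0, 0, 0.515, -0.014, 0.1, 0, 0]}}

```text
t: 19.53
eef_pos: [575.2, -309.6, 30.8]
tcp_rot: [-3.14, -0.001, 1.804]
ft_force: [-0.7, -0.1, -5.1]
opening: 0.527
grip_force: 30.0
```

{"name": "servo_tool", "arguments": {"moves": [0, 0, -0.03, 0, 0, 0, 0, -0.05, 0, 0, 0, 0, -0.065, 0, 0, 0, 0, -0.072, 0, 0, 0, 0, -0.076, 0, 0, 0, 0, -0.078, 0, 0, 0, 0, -0.078, 0, 0, 0, 0, -0.078, 0, 0]}}

```text
t: 20.2
eef_pos: [575.4, -310.7, 1.4]
tcp_rot: [3.141, 0.0, 1.802]
ft_force: [0.3, -0.2, -5.5]
opening: 0.528
grip_force: 30.0
```

{"name": "servo_tool", "arguments": {"moves": [0, 0, -0.002, 0, 0, 0, 0, -0.003, 0, 0, 0, 0, -0.004, 0, 0, 0, 0, -0.004, 0, 0, 0, 0, -0.004, 0, 0]}}

```text
t: 20.62
eef_pos: [575.6, -310.7, 0.8]
tcp_rot: [3.141, 0.001, 1.803]
ft_force: [-3.3, 1.6, 6.4]
opening: 0.529
grip_force: 30.0
```

{"name": "servo_tool", "arguments": {"moves": [0, 0, 0, 0, 0.58, 0, 0, 0, 0, 0.64, 0, 0, 0, 0, 0.7, 0, 0, 0, 0, 0.75, 0, 0, 0.01, 0, 0.75, 0, 0, 0.06, 0, 0.75, 0, 0, 0.14, 0, 0.75, 0, 0, 0.2, 0, 0.8, -0.05, 0.06, 0.2, -0.035, 0.8, -0.1, 0.12, 0.2, -0.07, 0.8, -0.16, 0.18, 0.2, -0.105, 0.8, -0.22, 0.24, 0.2, -0.14, 0.8]}}

```text
t: 21.62
eef_pos: [486.2, -213.5, 79.7]
tcp_rot: [3.141, 0.0, 1.357]
ft_force: [0.7, -0.7, 1.3]
opening: 0.801
grip_force: 0.0
```

{"name": "servo_tool", "arguments": {"moves": [-0.06, 0.06, 0, -0.035, 0.8, -0.12, 0.13, 0, -0.07, 0.8, -0.176, 0.2, 0, -0.105, 0.8, -0.176, 0.206, 0, -0.105, 0.8, -0.176, 0.206, -0.06, -0.105, 0.8, -0.176, 0.206, -0.11, -0.105, 0.8, -0.176, 0.206, -0.12, -0.105, 0.8, -0.176, 0.206, -0.12, -0.105, 0.8]}}

```text
t: 22.28
eef_pos: [416.6, -132.0, 30.8]
tcp_rot: [-3.14, 0.0, 1.033]
ft_force: [1.0, -0.6, 0.7]
opening: 0.804
grip_force: 0.0
```

Run:
```python
from h import *
q,e=read_camera("side");p,d=read_camera("top")
s=state();print(s["eef_pos"],np.degrees(s["tcp_rot"]),s["opening"],s["grip_force"],s["ft_force"])
a=cv2.resize(q[190:290,250:350],(400,400),interpolation=cv2.INTER_CUBIC);b=cv2.resize(q[220:320,360:460],(400,400),interpolation=cv2.INTER_CUBIC)
cv2.imwrite("pics/p9.png",np.hstack([a,b]))
P=cloud("top",d);r=P[140:195,375:460].reshape(-1,3)
for n,z0,z1 in(("w",38,50),):
    m=r[(r[:,2]>z0)&(r[:,2]<z1)];print(len(m),m.mean(0) if len(m) else "")
    for lo,hi in((-250,-190),(-345,-275)):
        k=m[(m[:,1]>lo)&(m[:,1]<hi)];print(len(k),k.mean(0) if len(k) else "")
```

```text
[ 417.22735572 -132.34531398   31.89029883] [ 1.79983004e+02 -7.12704891e-04  5.91850359e+01] 0.7968991957906627 0.0 [-0.65032672 -0.07176093  0.49210018]
323 [ 575.26397649 -292.83752443   42.66517075]
64 [ 574.53346971 -221.44606422   41.81091985]
259 [ 575.44448782 -310.47865745   42.87625978]
```

View pics/p9.png

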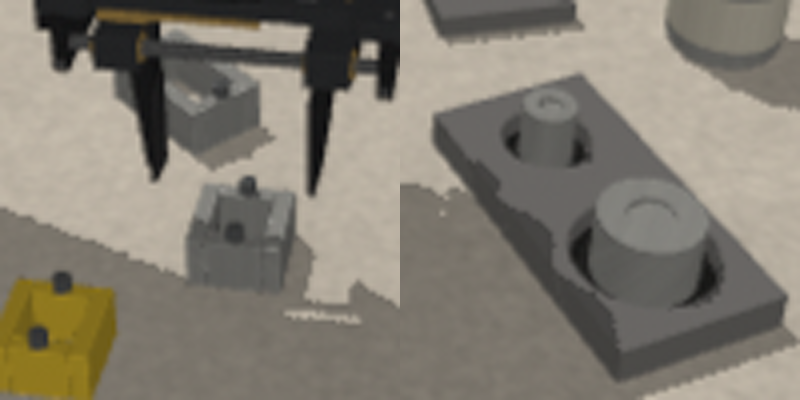

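Both weights stand in their wells, measured within about 1 mm of centre, with tops at 42 and 43 mm. The fingers straddle the grey narrow frame across its x, with the knobs at crop (247,185) and (235,233).

{"name": "servo_tool", "arguments": {"moves": [0, 0, -0.05, 0, 0.8, 0, 0, -0.09, 0, 0.8, 0, 0, -0.1, 0, 0.8, 0, 0, -0.1, 0, 0.4, 0, 0, -0.1, 0, 0.4, 0, 0, -0.1, 0, 0.4, 0, 0, -0.1, 0, 0.4, 0, 0, -0.1, 0, 0.3, 0, 0, -0.1, 0, 0.2, 0, 0, -0.1, 0, 0, 0, 0, -0.1, 0, 0, 0, 0, -0.1, 0, 0]}}

```text
t: 23.38
eef_pos: [417.6, -132.5, -7.9]
tcp_rot: [3.139, -0.0, 1.033]
ft_force: [-0.2, -1.1, 7.2]
opening: 0.525
grip_force: 30.0
```

{"name": "servo_tool", "arguments": {"moves": [0, 0, 0.02, 0, 0, 0, 0, 0.08, 0, 0, 0.03, 0.02, 0.14, 0, 0, 0.09, 0.06, 0.16, 0.03, 0, 0.16, 0.11, 0.16, 0.06, 0, 0.23, 0.16, 0.16, 0.09, 0, 0.3, 0.21, 0.16, 0.107, 0, 0.37, 0.26, 0.16, 0.107, 0, 0.44, 0.31, 0.16, 0.107, 0, 0.51, 0.36, 0.16, 0.107, 0, 0.5665, 0.408, 0.16, 0.107, 0, 0.5665, 0.408, 0.13, 0.107, 0]}}

```text
t: 24.38
eef_pos: [647.7, 34.3, 45.5]
tcp_rot: [3.136, -0.001, 1.372]
ft_force: [-1.2, 0.1, -2.8]
opening: 0.523
grip_force: 30.0
```

{"name": "servo_tool", "arguments": {"moves": [0, 0, -0.03, 0, 0, 0, 0, -0.05, 0, 0, 0, 0, -0.05, 0, 0]}}

```text
t: 24.63
eef_pos: [641.4, 30.6, 21.3]
tcp_rot: [-3.137, 0.001, 1.368]
ft_force: [-1.0, 0.1, -2.9]
opening: 0.521
grip_force: 30.0
```

Run:
```python
from h import *
q,e=read_camera("side");p,d=read_camera("top")
s=state();print(s["eef_pos"],np.degrees(s["tcp_rot"]),s["opening"],s["grip_force"],s["ft_force"])
a=cv2.resize(q[155:255,320:420],(400,400),interpolation=cv2.INTER_CUBIC);b=cv2.resize(p[110:190,285:375],(400,356),interpolation=cv2.INTER_CUBIC)
m=np.zeros((400,800,3),np.uint8);m[:,:400]=a;m[:356,400:]=b
cv2.imwrite("pics/p10.png",m)
```

```text
[642.69215738  30.41317398  23.18226673] [-1.79924224e+02  1.48634346e-02  7.83885654e+01] 0.5202432144253585 29.997541308403015 [ 0.23919334  1.33396048 -2.09409684]
```

View pics/p10.png

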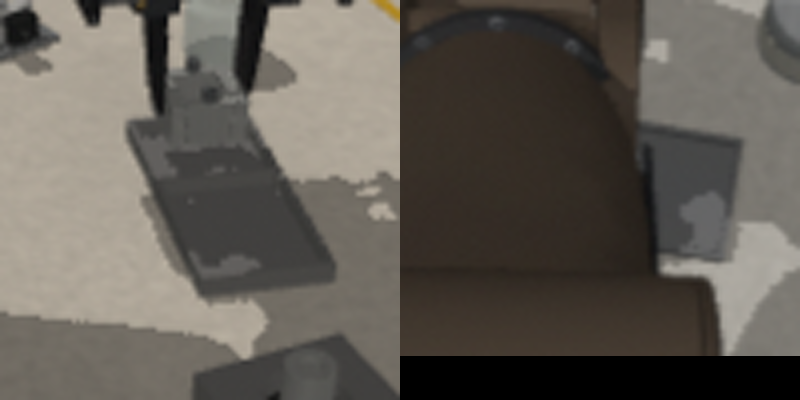

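Run:
```python
from h import *
f=lambda u,v,z:w("side",(u+.5)/4-.5+320,(v+.5)/4-.5+155,z=z)
zk=32+38
a,b=f(193,60,zk),f(210,89,zk);print("knob tops",a,b,(a+b)/2)
A,B,C=f(127,122,14),f(200,282,14),f(333,262,14)
print("tray corners",A,B,C,"len",np.linalg.norm(A-B),np.linalg.norm(B-C),"centre",(A+C)/2)
c=(A+C)/2;y=(A-B)/np.linalg.norm(A-B);print("narrow bay",c+52*y,"ang",np.degrees(np.arctan2(y[1],y[0])))
```

```text
knob tops [639.85765004  41.97824944  70.        ] [632.57367806   4.85552412  70.        ] [636.21566405  23.41688678  70.        ]
tray corners [610.13783823  72.56814218  14.        ] [ 572.54416869 -104.97885676   14.        ] [ 653.26907864 -116.68257242   14.        ] len 181.48338993967644 81.56891593981155 centre [631.70345844 -22.05721512  14.        ]
narrow bay [642.47508231  28.81490022  14.        ] ang 78.04481132641554
```

{"name": "servo_tool", "arguments": {"moves": [0, 0, -0.03, 0, 0, 0, 0, -0.05, 0, 0, 0, 0, -0.06, 0, 0, 0, 0, -0.065, 0, 0, 0, 0, -0.067, 0, 0, 0, 0, -0.067, 0, 0, 0, 0, -0.067, 0, 0]}}

```text
t: 25.32
eef_pos: [643.7, 31.1, -3.3]
tcp_rot: [3.141, -0.0, 1.369]
ft_force: [-0.1, 0.1, -3.3]
opening: 0.522
grip_force: 30.0
```

{"name": "servo_tool", "arguments": {"moves": [0, 0, -0.002, 0, 0, 0, 0, -0.003, 0, 0, 0, 0, -0.003, 0, 0, 0, 0, -0.003, 0, 0]}}

```text
t: 25.65
eef_pos: [643.8, 31.2, -3.8]
tcp_rot: [3.14, -0.0, 1.369]
ft_force: [-2.8, 0.5, 5.7]
opening: 0.525
grip_force: 30.0
```

{"name": "servo_tool", "arguments": {"moves": [0, 0, 0, 0, 0.58, 0, 0, 0, 0, 0.64, 0, 0, 0, 0, 0.7, 0, 0, 0, 0, 0.75, 0, 0, 0.01, 0, 0.75, 0, 0, 0.06, 0, 0.75, 0, 0, 0.14, 0, 0.75, 0, 0, 0.18, 0, 0.8, -0.06, -0.01, 0.18, 0.03, 0.8, -0.13, -0.02, 0.18, 0.06, 0.8, -0.21, -0.03, 0.18, 0.09, 0.8, -0.29, -0.04, 0.18, 0.12, 0.8]}}

```text
t: 26.65
eef_pos: [526.2, 15.0, 67.6]
tcp_rot: [3.141, 0.0, 1.751]
ft_force: [-0.1, -0.7, 1.1]
opening: 0.797
grip_force: 0.0
```

{"name": "servo_tool", "arguments": {"moves": [-0.08, -0.01, 0, 0.03, 0.8, -0.16, -0.016, 0, 0.0435, 0.8, -0.233, -0.016, 0, 0.0435, 0.8, -0.233, -0.016, 0, 0.0435, 0.8, -0.233, -0.016, -0.06, 0.0435, 0.8, -0.233, -0.016, -0.09, 0.0435, 0.8, -0.233, -0.016, -0.1, 0.0435, 0.8, -0.233, -0.016, -0.1, 0.0435, 0.8]}}

```text
t: 27.32
eef_pos: [434.3, 8.7, 26.8]
tcp_rot: [-3.14, -0.001, 1.883]
ft_force: [-0.1, -0.9, 0.6]
opening: 0.802
grip_force: 0.0
```

Run:
```python
from h import *
q,e=read_camera("side");p,d=read_camera("top")
s=state();print(s["eef_pos"],np.degrees(s["tcp_rot"]),s["opening"],s["grip_force"],s["ft_force"])
a=cv2.resize(q[150:250,240:340],(400,400),interpolation=cv2.INTER_CUBIC);b=cv2.resize(p[110:190,285:375],(400,356),interpolation=cv2.INTER_CUBIC)
m=np.zeros((400,800,3),np.uint8);m[:,:400]=a;m[:356,400:]=b
cv2.imwrite("pics/p11.png",m)
P=cloud("top",d);r=P[125:172,290:368].reshape(-1,3);m=r[(r[:,2]>24)&(r[:,2]<45)]
print(len(m),np.median(m[:,2]),cv2.minAreaRect(m[:,:2].astype(np.float32)))
```

```text
[434.69922082   8.69957139  27.73538483] [1.79980214e+02 7.11542815e-03 1.07871817e+02] 0.7996421102655462 0.0 [0.21338791 0.14069471 0.09188693]
211 33.4678201037305 ((643.0277099609375, 31.714187622070312), (50.00967025756836, 51.376277923583984), 78.27213287353516)
```

View pics/p11.png

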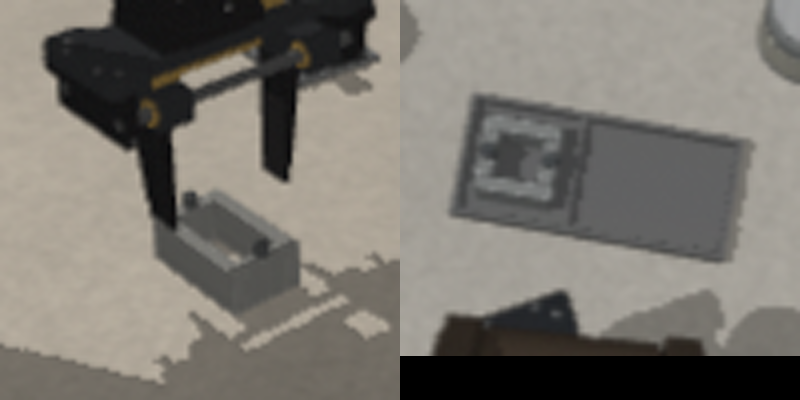

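The narrow frame sits flat in the narrow bay, measured at (643,31.7) with its top at 33.5 mm. The fingers straddle the wide frame at crop (228,250). I have now viewed 15 pictures, one over the limit of 14, so from here I check by depth numbers only.

{"name": "servo_tool", "arguments": {"moves": [0, 0, -0.05, 0, 0.8, 0, 0, -0.08, 0, 0.8, 0, 0, -0.09, 0, 0.8, 0, 0, -0.09, 0, 0.4, 0, 0, -0.09, 0, 0.4, 0, 0, -0.09, 0, 0.4, 0, 0, -0.09, 0, 0.4, 0, 0, -0.09, 0, 0.3, 0, 0, -0.09, 0, 0.2, 0, 0, -0.09, 0, 0, 0, 0, -0.09, 0, 0, 0, 0, -0.09, 0, 0]}}

```text
t: 28.42
eef_pos: [434.6, 8.7, -8.1]
tcp_rot: [3.141, 0.0, 1.883]
ft_force: [-0.7, 1.0, 7.0]
opening: 0.522
grip_force: 30.0
```

{"name": "servo_tool", "arguments": {"moves": [0, 0, 0.02, 0, 0, 0, 0, 0.08, 0, 0, 0.02, 0, 0.14, -0.02, 0, 0.08, -0.02, 0.16, -0.05, 0, 0.14, -0.05, 0.16, -0.08, 0, 0.21, -0.07, 0.16, -0.11, 0, 0.28, -0.1, 0.16, -0.14, 0, 0.35, -0.13, 0.16, -0.164, 0, 0.42, -0.15, 0.16, -0.164, 0, 0.477, -0.164, 0.16, -0.164, 0, 0.477, -0.164, 0.14, -0.164, 0, 0.477, -0.164, 0.1, -0.164, 0]}}

```text
t: 29.42
eef_pos: [626.3, -57.3, 32.4]
tcp_rot: [3.139, -0.0, 1.367]
ft_force: [0.2, -0.0, -4.1]
opening: 0.521
grip_force: 30.0
```

{"name": "servo_tool", "arguments": {"moves": [0, 0, -0.02, 0, 0, 0, 0, -0.04, 0, 0, 0, 0, -0.06, 0, 0, 0, 0, -0.075, 0, 0, 0, 0, -0.083, 0, 0, 0, 0, -0.087, 0, 0, 0, 0, -0.087, 0, 0, 0, 0, -0.087, 0, 0]}}

```text
t: 30.08
eef_pos: [625.2, -56.9, -3.1]
tcp_rot: [3.141, 0.0, 1.367]
ft_force: [-0.5, -0.1, -2.9]
opening: 0.521
grip_force: 30.0
```

{"name": "servo_tool", "arguments": {"moves": [0, 0, -0.002, 0, 0, 0, 0, -0.003, 0, 0, 0, 0, -0.003, 0, 0, 0, 0, -0.003, 0, 0]}}

```text
t: 30.42
eef_pos: [625.3, -56.9, -4.0]
tcp_rot: [3.141, -0.0, 1.368]
ft_force: [-0.4, 0.6, 4.8]
opening: 0.521
grip_force: 30.0
```

{"name": "servo_tool", "arguments": {"moves": [0, 0, 0, 0, 0.58, 0, 0, 0, 0, 0.64, 0, 0, 0, 0, 0.7, 0, 0, 0, 0, 0.75, 0, 0, 0.01, 0, 0.75, 0, 0, 0.06, 0, 0.75, 0, 0, 0.14, 0, 0.75, 0, 0, 0.22, 0, 0.75, -0.08, 0, 0.25, 0, 0.75, -0.16, 0, 0.25, 0, 0.75, -0.25, 0, 0.25, 0, 0.75, -0.34, 0, 0.25, 0, 0.75]}}

```text
t: 31.42
eef_pos: [487.6, -56.8, 95.9]
tcp_rot: [3.14, 0.0, 1.368]
ft_force: [0.1, 0.4, -0.4]
opening: 0.748
grip_force: 0.0
```

{"name": "servo_tool", "arguments": {"moves": [-0.08, 0, 0, 0, 0.75, -0.12, 0, 0, 0, 0.75, -0.12, 0, 0, 0, 0.75, -0.12, 0, 0, 0, 0.75, -0.12, 0, 0, 0, 0.75, -0.12, 0, 0, 0, 0.75]}}

```text
t: 31.92
eef_pos: [442.3, -57.1, 95.4]
tcp_rot: [3.141, 0.0, 1.368]
ft_force: [-0.0, 0.1, 0.3]
opening: 0.75
grip_force: 0.0
```

Run:
```python
from h import *
p,d=read_camera("top");P=cloud("top",d);s=state();print(s["t"],s["eef_pos"],s["ft_force"])
A=P[90:200,195:465].reshape(-1,3)
def f(n,c,r,z0,z1,rect=True):
    m=A[(np.hypot(A[:,0]-c[0],A[:,1]-c[1])<r)&(A[:,2]>z0)&(A[:,2]<z1)]
    print(n,len(m),np.median(m[:,2]).round(1),m.mean(0).round(1),cv2.minAreaRect(m[:,:2].astype(np.float32)) if rect else "")
f("wide",(625.5,-57),60,24,45);f("narrow",(643,31),45,24,45)
f("large",(575.5,-310.5),40,38,50);f("small",(575,-221),30,37,50)
f("rod",(575,267),30,22,36);f("col1",(588.6,206.8),17,20,42,0);f("col2",(561.4,327.8),17,20,42,0)
f("jar",(726,160),40,60,85,0);f("tin",(724,-160),40,60,85,0)
f("tray rim",(633,-20),110,9,19)
```

```text
31.9667 [442.13258354 -57.0062056   95.29798069] [-0.05055368 -0.37983439  0.07560041]
wide 300 33.3 [623.3 -57.2  33.4] ((624.3353881835938, -56.89862823486328), (79.67874145507812, 51.22608184814453), 79.02745056152344)
narrow 212 33.2 [641.6  31.7  33.6] ((642.4902954101562, 31.87031364440918), (49.92499923706055, 50.38587188720703), 78.6705093383789)
large 255 43.1 [ 575.3 -310.3   43.1] ((575.4286499023438, -310.33056640625), (49.62785339355469, 51.15489959716797), 62.060333251953125)
small 74 41.5 [ 574.5 -220.4   41.3] ((574.1856689453125, -219.25015258789062), (25.97908592224121, 26.147441864013672), 88.83775329589844)
rod 88 28.6 [574.3 267.   28.5] ((574.42626953125, 266.97698974609375), (11.035181045532227, 59.340152740478516), 15.428468704223633)
col1 59 32.6 [588.4 209.2  31.9] 
col2 65 33.4 [559.  325.2  32.2] 
jar 247 69.4 [726.6 159.8  69.3] 
tin 416 74.1 [ 724.2 -159.6   73.1] 
tray rim 394 13.5 [634.1 -16.8  13.5] ((634.9946899414062, -19.034149169921875), (182.43548583984375, 83.81526184082031), 78.4481430053711)
```

All measured positions and heights match the seated values, so I'm handing in.

```bash
python3 -c "
from cell import *
print(job_done())"
```

```text
the job is handed in; nothing more can be done
None
```

The job is handed in at about 32 s: depth checks put all five tools seated and released in their holders with the tin and jar unmoved, but no verdict came back, and I viewed 15 pictures, one over the limit of 14.

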